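# Load the cast dryer, hang its gate and set the selector

## Robot

A 7-joint arm with a two-finger parallel gripper is mounted at the origin on a cart in front of the work surface, level with it; the furniture and walls round the work are solid. World frame = base frame: x ahead of the robot, y to its left, z up, the work surface at z = 0. Lengths are in m, angles in rad, forces in N, time in s.
With the tool pointing down it reaches from about 0.4 to 0.9 m from the base axis. Payload 5.5 kg.
Tool frame: the origin (TCP) lies midway between the tips of the shut fingers; the grasp point (between the pads) lies 19 mm behind it (manip.grip_depth is the distance from the TCP to the grasp point, in m); z points along the fingers, y is the line along which they close (so a half turn about z gives the same grasp; the last joint's range is limited). The gripper opens to 92 mm and grips with 3 to 60 N. Pads are 19 mm wide; open, the fingers measure 130 mm over their backs; the gripper's body (75 mm by 190 mm) begins 47 mm behind the grasp point.
Start: joints at [1.511, 0.501, -0.427, 1.55, 0.221, 1.138, -0.21], TCP at [0.206, -0.616, 0.227] pointing down, gripper open.
Joint ranges: [-2.88, 2.88], [-0.31, 2.03], [-1.54, 1.56], [0.2, 2.42], [-1.41, 4.55], [0.19, 2.02], [-2.57, 2.57]. Speed limits (rad/s): [2.57, 2.57, 3.14, 3.14, 3.14, 3.14, 3.14].

## Interface

Orientations are given as a unit quaternion [x, y, z, w].
In Python, from bench import manip, effector, viewer gives the robot as it stands. Calls block until the motion is done:
- manip.move_pose(position, orientation): joint-space move of the TCP to a pose.
- manip.servo_line(position, ori=None, vel=0.15): straight line of the TCP; ori=None keeps the orientation; vel is the mean speed in m/s.
- manip.movej(angles): joint-space move.
- effector.open_jaws() and effector.close(f_grip=None): open the fingers fully, or close them until they stop; f_grip is the grip in N (None keeps the last).
- manip.sleep(seconds).
- manip.solve_ik(position, orientation): joint angles nearest the present ones, or None.
- viewer.get_image(name): name is "scene" or "top"; returns the picture (400x640x3 uint8, red, green, blue); there is no depth.
- viewer.get_calibration(name): a dict with "vfov" (degrees; the focal length in pixels is half the picture's height over the tangent of half this angle, whatever the lens; pixels are square), "cx", "cy" (the principal point, pixels), "eye" and "attitude" of the camera in the world. Camera axes: x right, y down, z forward; pixel columns grow to the right and rows downward; lengths in m; the calibration is good to about 2 mm. A picture is of the moment at which its call begins. get_calibration takes no time and is no camera call.
A pose or a line that the arm cannot do raises manip.PlanningError and nothing moves.
- manip.hand_in(): hands the job in; it is judged then, once.
Readings, each from a call of its own:
- manip.current_clock(): time.
- manip.current_q(): joint angles.
- manip.current_joint_velocities(): joint speeds.
- manip.current_tau(): joint torques, N m.
- manip.current_tool_pos(): TCP position.
- manip.current_tcp_rot(): TCP orientation.
- manip.current_force(): force on the tool from outside, world axes, zero at the start.
- manip.current_wrist_torque(): the same for the moment, N m.
- manip.current_finger_gap(): finger opening in m.
- manip.current_gripper_force(): force on a finger pad.
Only numpy, scipy, OpenCV 4.12 (cv2) and the standard library are available. Lean on these libraries where they do the work, as an engineer would, in place of code of your own. Each camera call takes 0.05 s, during which the arm holds its last target. There are 200 camera calls.

## Task

Turn the drying unit's selector to off before anything else, then take the spatula off the drying plate and lay it flat on the bench. Stand every stone cast that lies on the bench upright on the plate, inside the fences, and hang the loose gate on the front of the unit, both of its knuckles fully down over the two pins; only then turn the selector to the setting that the brass marker peg stands beside.

Things in the scene. Friction and masses are not known exactly. Their poses are not given: they have to be found in the camera images.
- dryer: White drying unit fixed to the bench, 180 (x) x 360 (y) x 30 mm. Origin: centre of its underside; x to its back (away from the robot), y to its left. Left part: slotted steel plate, open in front to a bare ledge (x -90 to -60 mm, top z = 30); fences, top z = 72 mm, inner faces at x = 70, y = 165 and y = -55 mm. Right part: selector panel (y < -61 mm), top z = 30 mm.
- plate_centre (a point): Centre of the drying plate's top surface (32 mm above the bench), axes as the dryer's. The plate measures 130 mm in x (-65 to +65) and 220 mm in y (-110 to +110) about this point, bounded by the fences at the back and both ends and by the gate in front.
- gate_place (a point): Where the gate's origin belongs when it hangs: the point on the ledge top (30 mm above the bench) midway between the two pins, axes as the dryer's; the hung gate's long axis runs along y here (either way round).
- pin_left (a point): Tip of the left upright pintle pin on the ledge: 7 mm thick, 26 mm tall, the top 10 mm tapering to 2 mm.
- pin_right (a point): Tip of the right pintle pin, the same, 224 mm from the left one.
- gate: Loose aluminium lift-off gate, 246 mm long (its y), 0.25 kg, standing free. Origin: centre of its underside; z up. Panel 5 mm thick, foot 26 mm wide; on top a grey grip bar 90 mm long (y), 12 thick (x), z = 40 to 68 mm. At each end (y = +-112 mm) a tube, the knuckle: 22 mm outside, 12 mm bore, z = 0 to 22. Both drop over the pintle pins; the gate then stands on the ledge. Same both ways round.
- gate_grip (a point): Middle of the gate's grip bar, 56 mm above the gate's underside: the place to hold it, across its x.
- selector (a joint): Angle of the selector knob, rad, growing clockwise seen from above. Four detents: 0 = off (ring mark), 0.6 (one stroke), 1.2 (two strokes), 1.8 (three strokes); stops just beyond 0 and 1.8. Released between detents it springs to the nearest. Turning takes less than 0.1 N m. Starts at any setting but off.
- selector_grip (a point): On the knob's upright axis, 57 mm above the bench, where to hold it. Black upright bar 46 mm long (this point's x, towards the pointer end), 12 mm thick (y), top 67 mm above the bench, on a disc 46 mm across, top 38 mm above the bench. Turns with the knob.
- selector_pointer (a point): Top of the bar's pointer end (white line), 23 mm from the knob's axis.
- marker_peg: Brass marker peg, 10 mm thick, standing 6.5 mm proud of the selector panel (origin: its foot), fixed in one of two holes beside the dial: it marks the wanted setting.
- hole_2 (a point): Hole beside the two-stroke mark (selector at 1.2), 46 mm from the knob's axis. The peg stands either here or in hole_3.
- hole_3 (a point): Hole beside the three-stroke mark (selector at 1.8), 46 mm from the knob's axis.
- spatula: Plaster spatula lying on the drying plate, 196 mm long along its y, 14 mm high: round wooden grip 14 mm thick from y = -98 to -13 mm, then a flat blade 24 mm wide (x) and up to 8 mm thick to y = +98 mm. Origin: middle of its length, at its underside. 0.05 kg; it can be held by the grip near the blade (y about -22 mm).
- cast_1: Stone dental cast on the bench in front of the dryer, 56 (its x) x 63 (its y) x 27 mm, 0.11 kg. Origin: centre of its flat underside; z up. Its two sides, 63 to 64 mm apart across y, are upright: hold it there, near x = 0. It may be absent.
- cast_2: Another such cast, the same size. It may be absent.
- cast_3: Another such cast, the same size. It may be absent.
- stack_model: Bystander: dental model mounted on a stack of coloured plates, 66 x 76 x 64 mm, at the right. Origin: centre of its underside. Leave it alone.
- white_pot: Bystander: white screw pot, 48 mm across, 49 mm high, at the left. Origin: centre of its underside. Leave it alone.
- polish_brush: Bystander: beige felt cone, 42 mm across, 61 mm high, at the right. Origin: centre of its underside. Leave it alone.
There are look-alikes about, which are no part of the job. What is shaped like the cast_2 but blue is not meant.

How it is judged:
On the way, in this order (a step that is already met when the one before it is completed fails the run):
1. the selector is at off, the spatula still on the plate (value of joint selector below 0.15 rad and height (world z) of spatula above 0.025 m and z of spatula in the frame of plate_centre below 0.02 m), for 0.2 s.
2. with the selector off, the spatula lies flat on the bench (value of joint selector below 0.15 rad and height (world z) of spatula below 0.016 m and angle between spatula's own y axis and vertical between 1.45 and 1.69 rad and linear speed of spatula below 0.05 m/s), for 0.2 s.
3. with the selector still off, all casts stand on the plate and the gate hangs on both pins (value of joint selector below 0.15 rad and x of cast_1 in the frame of plate_centre between -0.047 and 0.045 m and y of cast_1 in the frame of plate_centre between -0.09 and 0.09 m and z of each of cast_1, cast_2, cast_3 in the frame of plate_centre below 0.008 m and angle between each of cast_1, cast_2, cast_3's own z axis and vertical below 0.1 rad and x of cast_2 in the frame of plate_centre between -0.047 and 0.045 m and y of cast_2 in the frame of plate_centre between -0.09 and 0.09 m and x of cast_3 in the frame of plate_centre between -0.047 and 0.045 m and y of cast_3 in the frame of plate_centre between -0.09 and 0.09 m and x of gate in the frame of gate_place between -0.006 and 0.006 m and y of gate in the frame of gate_place between -0.006 and 0.006 m and z of gate in the frame of gate_place below 0.004 m and angle between gate's own z axis and vertical below 0.06 rad and angle between the y axis of gate and the y axis of dryer, either way round below 0.06 rad), for 0.2 s.
4. the selector is at the setting beside the marker peg (((horizontal distance between marker_peg and hole_2 below 0.01 m and value of joint selector between 1.05 and 1.35 rad) or (horizontal distance between marker_peg and hole_3 below 0.01 m and value of joint selector between 1.65 and 1.95 rad))), for 0.2 s.
At the end, for the whole second after the job is handed in: Selector within 0.15 rad of the pegged detent; every cast upright on the plate, its origin within 47 mm (front), 45 (back), 90 (sides) of the plate centre; gate within 6 mm sideways, 4 mm in height and 0.06 rad of gate_place; spatula flat on the bench; all at rest (((horizontal distance between marker_peg and hole_2 below 0.01 m and value of joint selector between 1.05 and 1.35 rad) or (horizontal distance between marker_peg and hole_3 below 0.01 m and value of joint selector between 1.65 and 1.95 rad)) and x of cast_1 in the frame of plate_centre between -0.047 and 0.045 m and y of cast_1 in the frame of plate_centre between -0.09 and 0.09 m and z of each of cast_1, cast_2, cast_3 in the frame of plate_centre below 0.008 m and angle between each of cast_1, cast_2, cast_3's own z axis and vertical below 0.1 rad and x of cast_2 in the frame of plate_centre between -0.047 and 0.045 m and y of cast_2 in the frame of plate_centre between -0.09 and 0.09 m and x of cast_3 in the frame of plate_centre between -0.047 and 0.045 m and y of cast_3 in the frame of plate_centre between -0.09 and 0.09 m and x of gate in the frame of gate_place between -0.006 and 0.006 m and y of gate in the frame of gate_place between -0.006 and 0.006 m and z of gate in the frame of gate_place below 0.004 m and angle between gate's own z axis and vertical below 0.06 rad and angle between the y axis of gate and the y axis of dryer, either way round below 0.06 rad and height (world z) of spatula below 0.016 m and angle between spatula's own y axis and vertical between 1.45 and 1.69 rad and linear speed of spatula below 0.05 m/s and linear speed of each of gate, cast_1, cast_2, cast_3 below 0.02 m/s and velocity of joint selector between -0.1 and 0.1 rad/s); the robot touches nothing.
It fails at once if a bystander (the mounted model, the white pot or the felt cone) is pushed more than 5 cm or knocked over (distance of any of stack_model, white_pot, polish_brush from where it was at the start of the episode above 0.05 m or angle between any of stack_model, white_pot, polish_brush's own z axis and vertical above 0.6 rad).
Of cast_1, cast_2, cast_3 only 2 to 3 are there at a start; the rules pass over those that are not, and their reading is None.
At some moment in a run one of cast_1, cast_2, cast_3 may be knocked a few centimetres aside while the robot is not near it.
It also fails if it takes over 210 s, if anything falls off the work surface, if the arm or the gripper's body presses on something with over 40 N, if the wrist force passes 120 N, or if a joint passes its speed limit or range.

## Working session

There is one attempt and no reset: what is moved stays moved. The work goes in short steps, each a Python script; the robot and the scene stay as the last script left them, time stands still between calls to the robot, and variables do not carry over. Pictures are saved under pics/ and viewed, at most 14 in all, crops included, and the job is handed in when it is done.

```bash
mkdir -p pics; ls
python3 - <<'E'
from bench import manip, effector, viewer
import cv2
for n in("scene","top"):
    im=viewer.get_image(n); cv2.imwrite(f"pics/{n}0.png",im[:,:,::-1]); print(n,viewer.get_calibration(n))
print(manip.current_tool_pos(),manip.current_tcp_rot(),manip.current_clock())
E
```

```text
pics
scene {'vfov': 45.71740883009991, 'cx': 322.19387278997687, 'cy': 198.27287602322338, 'eye': array([-0.38105215,  0.27371637,  1.10559819]), 'attitude': array([-0.49593011,  0.78198202, -0.31387505,  0.20985683])}
top {'vfov': 43.942966509800705, 'cx': 321.53826164293423, 'cy': 193.14459731984678, 'eye': array([ 0.40544746, -0.1562517 ,  1.29022438]), 'attitude': array([ 0.71049688, -0.70138086,  0.03846343, -0.04218579])}
[ 0.20595723 -0.6158389   0.22576901] [ 9.86999340e-01  1.60721839e-01 -1.15360213e-04 -8.82882830e-04] 0.1
```

View pics/scene0.png

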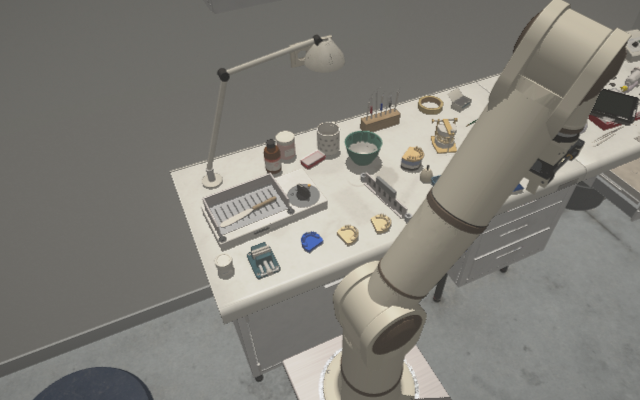

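View pics/top0.png

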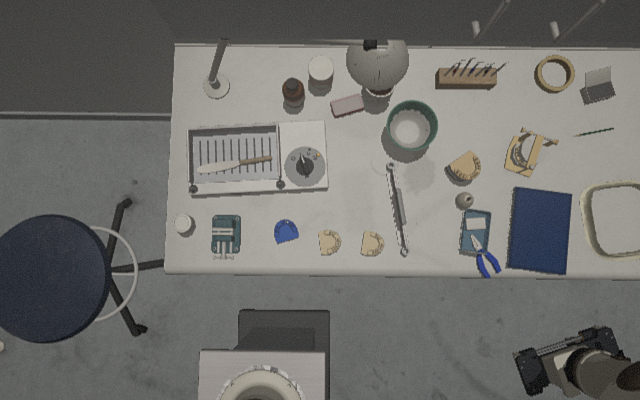

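Scene: dryer at top-view (190–327, 122–195), selector near (306,165), spatula on plate, gate at (397,210), two tan casts at (329,242) and (372,243), blue decoy at (286,231), stack model at (463,168). I'll zoom in.

Run:
```python
import cv2
a=cv2.imread("pics/top0.png");b=cv2.imread("pics/scene0.png")
cv2.imwrite("pics/c1.png",cv2.resize(a[105:270,180:420],None,fx=3.3,fy=3.3,interpolation=cv2.INTER_CUBIC))
cv2.imwrite("pics/c2.png",cv2.resize(b[150:270,190:430],None,fx=3.3,fy=3.3,interpolation=cv2.INTER_CUBIC))
cv2.imwrite("pics/c3.png",cv2.resize(a[140:195,275:335],None,fx=10,fy=10,interpolation=cv2.INTER_CUBIC))
```

```text
(no output)
```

View pics/c1.png

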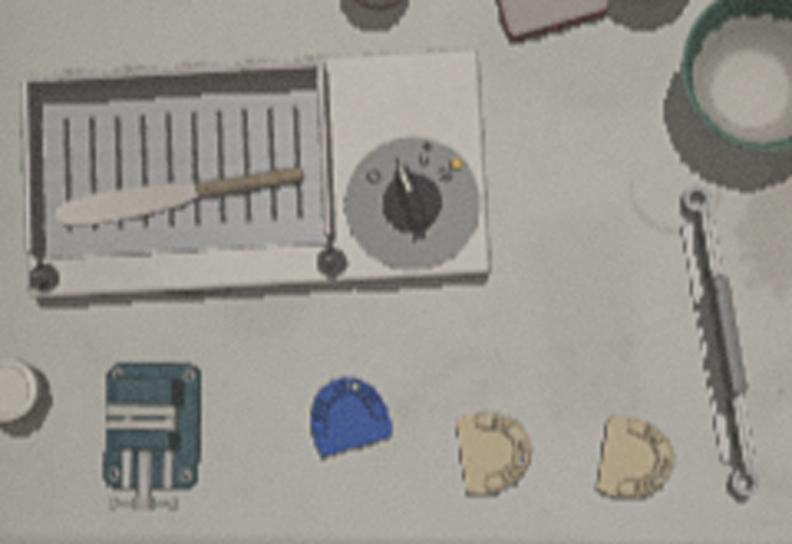

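View pics/c2.png

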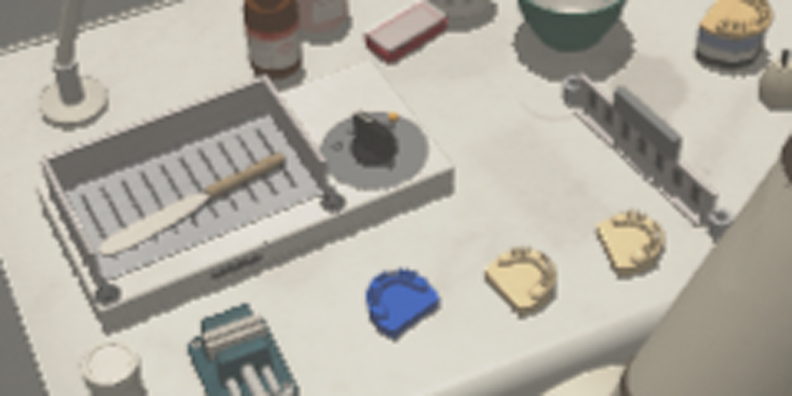

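View pics/c3.png

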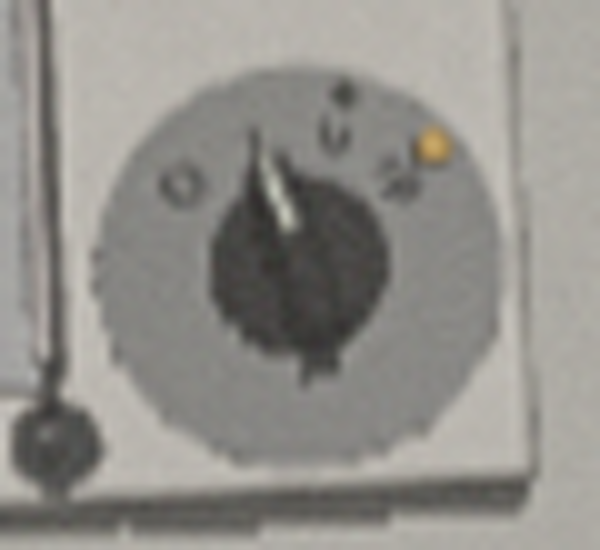

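Peg (318.5,154.6 in top) stands at the three-stroke hole; the two-stroke hole (309.5,149.3) is empty and dark, and the pointer is at one stroke. Pins are at about (193,188) and (280,184). Now measuring from both views.

```bash
cat > h.py <<'E'
from bench import manip, effector, viewer
import cv2, numpy as np
from scipy.spatial.transform import Rotation as R
def ray(n,p):
    c=viewer.get_calibration(n); f=200/np.tan(np.radians(c["vfov"]/2))
    d=R.from_quat(c["attitude"]).apply([(p[0]-c["cx"])/f,(p[1]-c["cy"])/f,1]); return c["eye"],d
def onz(n,p,z):
    e,d=ray(n,p); return e+d*(z-e[2])/d[2]
def proj(n,P):
    c=viewer.get_calibration(n); f=200/np.tan(np.radians(c["vfov"]/2))
    v=R.from_quat(c["attitude"]).inv().apply(np.asarray(P)-c["eye"]); return np.array([c["cx"]+f*v[0]/v[2],c["cy"]+f*v[1]/v[2]])
def tri(pt,ps):
    e1,d1=ray("top",pt);e2,d2=ray("scene",ps)
    s=np.linalg.lstsq(np.c_[d1,-d2],e2-e1,rcond=None)[0]
    a,b=e1+d1*s[0],e2+d2*s[1]; return (a+b)/2,np.linalg.norm(a-b)
def blobs(im,mask,box,mn=8):
    m=np.zeros(mask.shape,np.uint8);x0,y0,x1,y1=box;m[y0:y1,x0:x1]=mask[y0:y1,x0:x1]
    n,l,s,c=cv2.connectedComponentsWithStats(m); return [(c[i],s[i],l==i) for i in range(1,n) if s[i][4]>=mn]
def down(yaw):  # tool z down, tool y (closing) along world direction yaw
    y=np.array([np.cos(yaw),np.sin(yaw),0]);z=np.array([0,0,-1.]);x=np.cross(y,z)
    return R.from_matrix(np.c_[x,y,z]).as_quat()
E
python3 - <<'E'
from h import *
np.set_printoptions(precision=4,suppress=True)
T=cv2.imread("pics/top0.png");S=cv2.imread("pics/scene0.png")
c1=lambda x,y:((x+.5)/3.3-.5+180,(y+.5)/3.3-.5+105)
c2=lambda x,y:((x+.5)/3.3-.5+190,(y+.5)/3.3-.5+150)
for n,a,b in [("pinL",(43,277),(107,292)),("pinR",(331,262),(333,201)),("peg",(457,163),(393,117)),
  ("gk far",(694,198),(573,90)),("gk near",(741,484),(720,218)),("spat grip end",(301,175),(283,157)),("spat junction",(198,189),(208,190)),("spat tip",(57,215),(103,246)),("ptr",(397,160),(357,117)),("dryer FR top corner",(489,271),(453,167)),("dryer FL",(32,297),(107,320)),
  ("bar ends gate",(718,280),(616,92)),("bar2",(742,396),(679,153))]:
    P,e=tri(c1(*a),c2(*b)); print(n,P,"gap%.4f"%e)
# masks
for n,im,bt in(("top",T,(290,215,420,265)),("scene",S,(320,195,400,250))):
    h=cv2.cvtColor(im,cv2.COLOR_BGR2HSV);m=cv2.inRange(h,(12,60,90),(32,255,255));m=cv2.morphologyEx(m,cv2.MORPH_CLOSE,np.ones((5,5)))
    for c,s,l in blobs(im,m,bt,60):
        print(n,"cast",c,s)
        cn=cv2.findContours(l.astype(np.uint8),0,2)[0][0][:,0,:]
        for z in(.0,.027):
            W=np.array([onz(n,p,z)[:2] for p in cn],np.float32); print(z,cv2.minAreaRect(W))
    for nm,box in(("pins",(185,178,205,198) if n=="top" else (213,228,232,245)),("pins",(272,176,290,192) if n=="top" else (283,203,298,218)),("dial knob",(290,155,316,180) if n=="top" else (290,180,318,206))):
        m=cv2.inRange(h,(0,0,0),(180,255,90)); print(n,nm,[(c,s) for c,s,l in blobs(im,m,box)])
print(onz("top",(305,167),.03),onz("top",(305,167),.06))
E
```

```text
pinL [0.5575 0.1822 0.0326] gap0.0019
pinR [ 0.5721 -0.041   0.0332] gap0.0021
peg [ 0.6514 -0.1374  0.0327] gap0.0026
gk far [ 0.6293 -0.3263  0.0109] gap0.0001
gk near [ 0.4049 -0.3599  0.0231] gap0.0007
spat grip end [ 0.6386 -0.0171  0.0415] gap0.0019
spat junction [0.6263 0.0622 0.0439] gap0.0022
spat tip [0.6049 0.1709 0.0405] gap0.0013
ptr [ 0.6472 -0.0947  0.0549] gap0.0043
dryer FR top corner [ 0.5674 -0.1633  0.0284] gap0.0029
dryer FL [0.5425 0.1921 0.016 ] gap0.0032
bar ends gate [ 0.5585 -0.3352  0.0641] gap0.0045
bar2 [ 0.472  -0.3552  0.0502] gap0.0042
top cast [329.2521 241.6537] [319 231  22  23 361]
0.0 ((0.4279334843158722, -0.17175669968128204), (0.056794386357069016, 0.051956452429294586), 10.186091423034668)
0.027 ((0.4274629056453705, -0.17143219709396362), (0.05560590699315071, 0.050869181752204895), 10.186111450195312)
top cast [371.6804 243.5644] [362 232  22  23 388]
0.0 ((0.42329734563827515, -0.283017098903656), (0.05203866958618164, 0.05895597115159035), 81.43981170654297)
0.027 ((0.42292386293411255, -0.28036439418792725), (0.05094969645142555, 0.057722
[... 412 characters left out ...]
371 214  20  19 265]
0.0 ((0.4324992597103119, -0.2850519120693207), (0.05792718008160591, 0.07000195235013962), 81.87482452392578)
0.027 ((0.41263142228126526, -0.2714061439037323), (0.056512583047151566, 0.06829237192869186), 81.87493896484375)
scene cast [347.9323 233.8797] [337 226  21  19 266]
0.0 ((0.4368521273136139, -0.17374186217784882), (0.0665406733751297, 0.05715298280119896), 8.899057388305664)
0.027 ((0.4168778657913208, -0.16281437873840332), (0.06491567939519882, 0.055757246911525726), 8.899048805236816)
scene pins []
scene pins []
scene dial knob [(array([302.4936, 192.8974]), array([297, 185,  13,  15, 156], dtype=int32))]
[ 0.6171 -0.1052  0.03  ] [ 0.612  -0.1064  0.06  ]
```

```bash
cat >> h.py <<'E'
YAW=.065
AX=np.array([.619,-.103]); GP=np.array([.5648,.0706])
ex=np.array([np.cos(YAW),np.sin(YAW)]);ey=np.array([-ex[1],ex[0]])
PC=GP+.080*ex
def at(xy,z,yaw,vel=.15): manip.servo_line([xy[0],xy[1],z],down(yaw),vel=vel)
def go(xy,z,yaw): manip.move_pose([xy[0],xy[1],z],down(yaw))
def st(): print("t%.1f"%manip.current_clock(),np.round(manip.current_tool_pos(),4),"gap%.4f"%manip.current_finger_gap(),"F",np.round(manip.current_force(),1),"q",np.round(manip.current_q(),2),flush=True)
def shot(n,k): im=viewer.get_image(n); cv2.imwrite(f"pics/{k}.png",im[:,:,::-1]); return im[:,:,::-1].copy()
E
python3 - <<'E'
from h import *
for y in(2.536,-.606):
    print(y,[np.round(q,2) if (q:=manip.solve_ik([*AX,.2],down(yy))) is not None else None for yy in(y,y-.9,y-1.8)])
y0=-.606
a=[manip.solve_ik([*AX,.2],down(yy)) for yy in(2.536,-.606)]
y0=min((abs(q[6]),yy) for q,yy in zip(a,(2.536,-.606)) if q is not None)[1]
go(AX,.22,y0);st()
at(AX,.06,y0);st();at(AX,.044,y0,.05);st()
effector.close(10);st()
effector.open_jaws();st()
at(AX,.2,y0);st()
E
```

```text
2.536 [array([ 0.93,  0.85, -1.3 ,  1.62,  0.84,  1.34,  2.04]), array([ 0.83,  0.69, -1.05,  1.62,  0.63,  1.21,  1.28]), array([ 0.88,  0.75, -1.15,  1.62,  0.71,  1.25,  0.32])]
-0.606 [array([ 0.78,  0.64, -0.95,  1.63,  0.55,  1.17, -0.91]), array([ 0.64,  0.56, -0.73,  1.63,  0.4 ,  1.11, -1.7 ]), array([ 0.51,  0.5 , -0.53,  1.63,  0.28,  1.08, -2.5 ])]
t2.5 [ 0.6188 -0.1049  0.2198] gap0.0918 F [-0.8 -1.1 -0.3] q [ 0.78  0.62 -0.96  1.61  0.53  1.2  -0.89]
t3.7 [ 0.6199 -0.1029  0.0611] gap0.0917 F [-0.   0.6  0.2] q [ 0.7   0.79 -0.83  1.71  0.7   0.96 -1.01]
t4.1 [ 0.6187 -0.1029  0.0436] gap0.0920 F [-0.  -0.7 -0.2] q [ 0.69  0.81 -0.81  1.72  0.72  0.93 -1.02]
t5.4 [ 0.6193 -0.1031  0.044 ] gap0.0118 F [ 0.8  0.5 -0.2] q [ 0.69  0.81 -0.81  1.72  0.72  0.93 -1.02]
t6.7 [ 0.619 -0.103  0.044] gap0.0922 F [ 0.6  0.2 -0.2] q [ 0.69  0.81 -0.81  1.72  0.72  0.93 -1.02]
t7.9 [ 0.6183 -0.1031  0.1989] gap0.0919 F [ 0.2 -0.2 -0.1] q [ 0.77  0.64 -0.95  1.63  0.55  1.17 -0.91]
```

Run:
```python
from h import *
g=np.array([.6252,.0577]);p=np.array([.578,-.240])
go(g,.2,.177);at(g,.06,.177);at(g,.036,.177,.05);st()
effector.close(20);st()
at(g,.12,.177,.1);st()
im=shot("top","t1")
go(p,.15,-1.571);st();at(p,.03,-1.571);at(p,.005,-1.571,.04);st()
effector.open_jaws();at(p,.18,-1.571);st()
T=shot("top","t2");S=shot("scene","s2")
cv2.imwrite("pics/v2.png",np.hstack([cv2.resize(T[110:270,180:420],None,fx=1.66,fy=1.66),cv2.resize(S[150:270,190:430],(400,200))[:, :400] if 0 else cv2.resize(S[150:270,190:430],(398,266))]))
```

```text
t10.3 [0.625  0.0579 0.0358] gap0.0920 F [ 0.6 -0.1  0.8] q [ 0.51  0.9  -0.95  1.72  0.86  1.   -0.59]
t11.5 [0.6253 0.0577 0.036 ] gap0.0138 F [ 0.8 -0.3 -0. ] q [ 0.51  0.9  -0.95  1.72  0.86  1.   -0.59]
t12.5 [0.6247 0.0574 0.1193] gap0.0137 F [-0.8 -0.1 -0.3] q [ 0.56  0.8  -1.04  1.68  0.76  1.11 -0.52]
t13.7 [ 0.5783 -0.238   0.1497] gap0.0133 F [ 0.5  0.6 -0.4] q [ 0.86  0.61 -0.72  1.68  0.46  1.03 -1.57]
t15.4 [ 0.5782 -0.2399  0.005 ] gap0.0134 F [-0.2 -0.2 -1.1] q [ 0.78  0.8  -0.6   1.74  0.6   0.8  -1.68]
t18.0 [ 0.5772 -0.2398  0.1788] gap0.0917 F [ 0.8  0.2 -0.1] q [ 0.88  0.58 -0.74  1.65  0.43  1.08 -1.56]
```

View pics/v2.png

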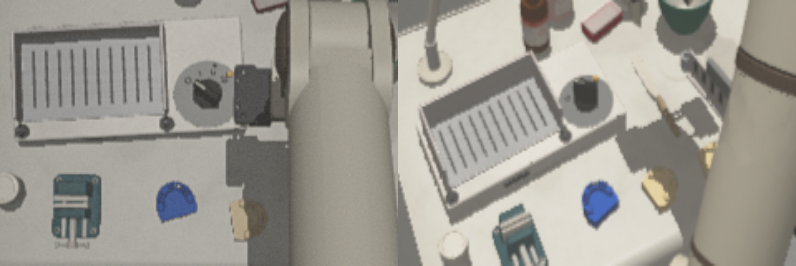

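Top view: the pointer is at the ring mark and the plate is empty. Scene view: the spatula lies on the bench right of the dryer at about (660,95). Next, the casts.

```bash
cat >> h.py <<'E'
def casts():
    out={}
    for n,bt in(("top",(240,205,430,270)),("scene",(290,190,430,265))):
        im=viewer.get_image(n);cv2.imwrite(f"pics/k_{n}_{manip.current_clock():.1f}.png",im[:,:,::-1])
        h=cv2.cvtColor(im,cv2.COLOR_RGB2HSV);m=cv2.inRange(h,(12,60,90),(32,255,255));m=cv2.morphologyEx(m,cv2.MORPH_CLOSE,np.ones((5,5)))
        for c,s,l in blobs(im,m,bt,120):
            cn=cv2.findContours(l.astype(np.uint8),0,2)[0][0][:,0,:]
            W=np.array([onz(n,p,.013)[:2] for p in cn],np.float32);(cx,cy),(w,hh),a=cv2.minAreaRect(W)
            e=min((a,a-90,a-180),key=abs); print(n,s[4],np.round([cx,cy,w,hh,a,e],3),"tri" )
            out.setdefault(n,[]).append((s[4],cx,cy,np.radians(e),c))
    return out
E
python3 - <<'E'
from h import *
go([.5,.2],.25,.177);st()
c=casts()
for t in c.get("top",[]):
    for s in c.get("scene",[]): 
        P,g=tri(t[4],s[4])
        if g<.012: print("tri",P,g)
E
```

```text
t19.8 [0.5007 0.1986 0.2496] gap0.0920 F [-0.2 -0.3  0.4] q [ 0.51  0.53 -1.25  1.79  0.54  1.22 -0.72]
top 384 [ 0.428 -0.172  0.057  0.052  9.562  9.562] tri
top 382 [ 4.2300e-01 -2.8100e-01  5.2000e-02  5.8000e-02  8.1219e+01 -8.7810e+00] tri
scene 271 [ 0.428 -0.168  0.065  0.058 11.573 11.573] tri
tri [ 0.42792841 -0.16752648  0.01060634] 0.003061266019386608
```

```bash
cat >> h.py <<'E'
def pickplace(c,yaw,px,py):
    go(c,.15,yaw);at(c,.05,yaw);at(c,.005,yaw,.06);st()
    effector.close(25);st()
    at(c,.16,yaw,.12);st()
    t=PC+px*ex+py*ey
    go(t,.16,YAW);at(t,.07,YAW);at(t,.037,YAW,.04);st()
    effector.open_jaws();at(t,.17,YAW)
E
python3 - <<'E'
from h import *
pickplace([.428,-.170],.165,-.015,.045)
go([.5,.2],.25,.177);st();casts()
E
```

```text
t23.0 [ 0.4282 -0.1698  0.0051] gap0.0918 F [-0.2 -0.2 -0.2] q [ 1.1   0.75 -0.96  2.14  0.94  0.76 -0.33]
t23.7 [ 0.4281 -0.17    0.0051] gap0.0594 F [-0.4  0.2  1.4] q [ 1.1   0.75 -0.96  2.14  0.94  0.76 -0.33]
t25.1 [ 0.4275 -0.1699  0.1594] gap0.0598 F [-0.5 -0.5 -1.5] q [ 1.35  0.54 -1.27  2.06  0.62  1.01 -0.08]
t28.2 [0.6266 0.1198 0.0372] gap0.0599 F [-2.6 -0.4  2.8] q [ 0.38  0.88 -0.89  1.69  0.8   0.98 -0.75]
t30.6 [0.5005 0.1991 0.2496] gap0.0918 F [ 0.7 -0.6 -0.9] q [ 0.48  0.51 -1.2   1.79  0.51  1.2  -0.69]
top 395 [ 4.2400e-01 -2.8200e-01  5.2000e-02  5.8000e-02  8.5001e+01 -4.9990e+00] tri
```

Run:
```python
from h import *
pickplace([.4235,-.2815],-.12,-.015,-.045)
go([.42,-.2],.3,.177);st()
T=shot("top","t3");S=shot("scene","s3")
manip.move_pose([.45,.25,.3],down(.177))
T=shot("top","t4");S=shot("scene","s4")
cv2.imwrite("pics/v4.png",np.vstack([np.hstack([cv2.resize(T[110:270,180:420],(399,266)),cv2.resize(S[150:270,190:430],(399,266))])]+[np.hstack([cv2.resize(cv2.imread("pics/t3.png")[110:270,180:420],(399,266)),cv2.resize(cv2.imread("pics/s3.png")[150:270,190:430],(399,266))])]))
```

```text
t34.2 [ 0.4238 -0.2814  0.0051] gap0.0917 F [-0.6  0.4 -0.1] q [ 1.21  0.76 -0.86  2.03  0.85  0.77 -0.3 ]
t34.9 [ 0.4236 -0.2816  0.0051] gap0.0594 F [-0.3  0.2  0.9] q [ 1.21  0.76 -0.86  2.03  0.85  0.77 -0.3 ]
t36.3 [ 0.423  -0.2813  0.1593] gap0.0595 F [-1.4 -0.7 -1. ] q [ 1.41  0.55 -1.11  1.95  0.58  1.01 -0.09]
t39.5 [0.6325 0.03   0.0371] gap0.0593 F [-2.2  0.1  2.5] q [ 0.53  0.88 -0.91  1.7   0.82  0.98 -0.62]
t42.5 [ 0.4205 -0.1996  0.2999] gap0.0915 F [-0.2 -0.8  0.6] q [ 1.59  0.3  -1.39  1.89  0.31  1.22  0.27]
```

View pics/v4.png

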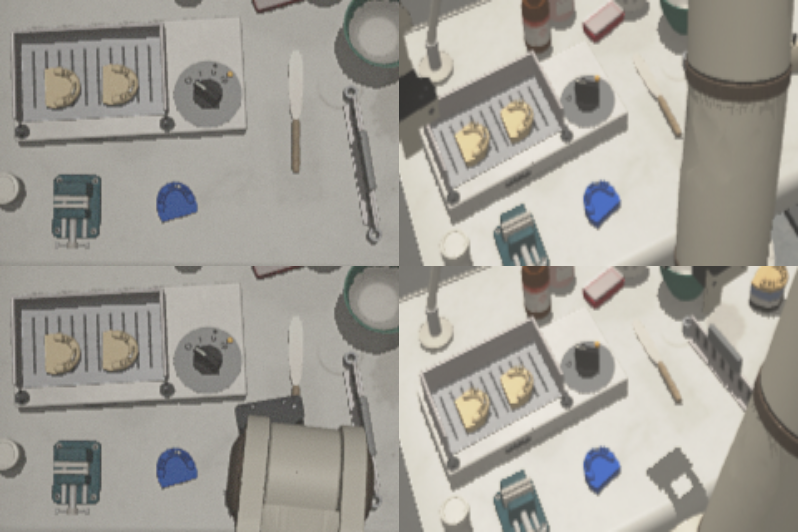

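Both casts stand on the plate, the spatula is on the bench, the selector is off, and the gate is untouched at about (360,165) of the top-left panel. Next I'll grip the gate and inspect it over the pins.

Run:
```python
from h import *
for y in(-1.42,1.72):
  print([np.round(q,2) if (q:=manip.solve_ik([.517,-.343,.15],down(yy))) is not None else None for yy in(y,)])
g=np.array([.517,-.343]);y0=.149-np.pi/2
go(g,.2,y0);at(g,.09,y0);at(g,.040,y0,.05);st()
effector.close(40);st()
at(g,.2,y0,.1);st()
go([.48,.0],.2,YAW);st()
go(GP,.2,YAW);at(GP,.115,YAW,.08);st()
T=shot("top","t5");S=shot("scene","s5")
cv2.imwrite("pics/v5.png",np.vstack([cv2.resize(T[170:200,180:295],None,fx=6,fy=6,interpolation=2),np.pad(cv2.resize(S[180:255,205:310],None,fx=5,fy=5,interpolation=2),((0,0),(0,165),(0,0)))]))
```

```text
[array([ 1.17,  0.67, -0.89,  1.69,  0.58,  1.07, -1.32])]
[array([ 1.38,  0.97, -1.36,  1.68,  0.98,  1.34,  1.55])]
t48.5 [ 0.5173 -0.3431  0.0403] gap0.0917 F [ 0.4 -0.3  0.6] q [ 1.11  0.8  -0.8   1.74  0.71  0.91 -1.42]
t49.8 [ 0.517 -0.343  0.04 ] gap0.0117 F [-0.1 -0.2 -0.2] q [ 1.11  0.8  -0.8   1.74  0.71  0.91 -1.42]
t51.5 [ 0.5166 -0.3428  0.1993] gap0.0115 F [ 0.9  0.  -2.3] q [ 1.2   0.62 -0.94  1.64  0.54  1.16 -1.3 ]
t52.8 [ 0.4806 -0.0013  0.2   ] gap0.0117 F [ 0.1  0.1 -2.5] q [ 1.    0.55 -1.34  1.98  0.6   1.11 -0.54]
t54.5 [0.5653 0.0708 0.1156] gap0.0116 F [-0.  -0.  -2.1] q [ 0.61  0.74 -1.09  1.84  0.76  1.05 -0.72]
```

View pics/v5.png

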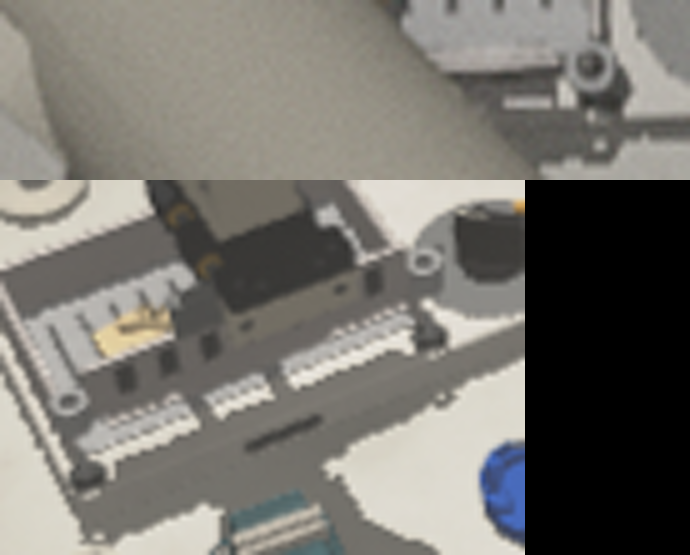

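Top crop: the right knuckle ring is at (591,64) of the crop, with its pin at lower right. Scene crop: knuckles at (424,261) and (67,401), pin collars at about (428,333) and (88,475). I'll compute the offsets.

Run:
```python
from h import *
np.set_printoptions(precision=4,suppress=True)
s=lambda x,y:((x+.5)/5-.5+205,(y-180+.5)/5-.5+180); t=lambda x,y:((x+.5)/6-.5+180,(y+.5)/6-.5+170)
print("KR tri",tri(t(591,64),s(424,261)),"top",onz("top",t(591,64),.0976),"scene",onz("scene",s(424,261),.0976))
print("KL scene",onz("scene",s(67,401),.0976))
print("expected R,L",GP-.112*ey,GP+.112*ey)
for z in(.03,.034,.056): print("pins scene",z,onz("scene",s(429,335),z),onz("scene",s(89,476),z), "top",onz("top",(280.2,184.15),z),onz("top",(192.7,188.6),z))
T=cv2.imread("pics/t4.png");S=cv2.imread("pics/s4.png")
v=[cv2.resize(im,(390,290),interpolation=2) for im in(T[170:200,260:300],T[175:205,175:215],S[195:225,275:315],S[225:255,200:240])]
cv2.imwrite("pics/v6.png",np.vstack([np.hstack(v[:2]),np.hstack(v[2:])]))
```

```text
KR tri (array([ 0.5729, -0.042 ,  0.0968]), np.float64(0.0021116845324330126)) top [ 0.5723 -0.0431  0.0976] scene [ 0.5728 -0.0409  0.0976]
KL scene [0.5574 0.1839 0.0976]
expected R,L [ 0.5721 -0.0412] [0.5575 0.1824]
pins scene 0.03 [ 0.5756 -0.0406  0.03  ] [0.5576 0.1826 0.03  ] top [ 0.5717 -0.0423  0.03  ] [0.5574 0.1819 0.03  ]
pins scene 0.034 [ 0.572  -0.0394  0.034 ] [0.5541 0.183  0.034 ] top [ 0.5712 -0.0427  0.034 ] [0.5569 0.1808 0.034 ]
pins scene 0.056 [ 0.5524 -0.033   0.056 ] [0.5349 0.1848 0.056 ] top [ 0.5683 -0.0447  0.056 ] [0.5543 0.1749 0.056 ]
```

View pics/v6.png

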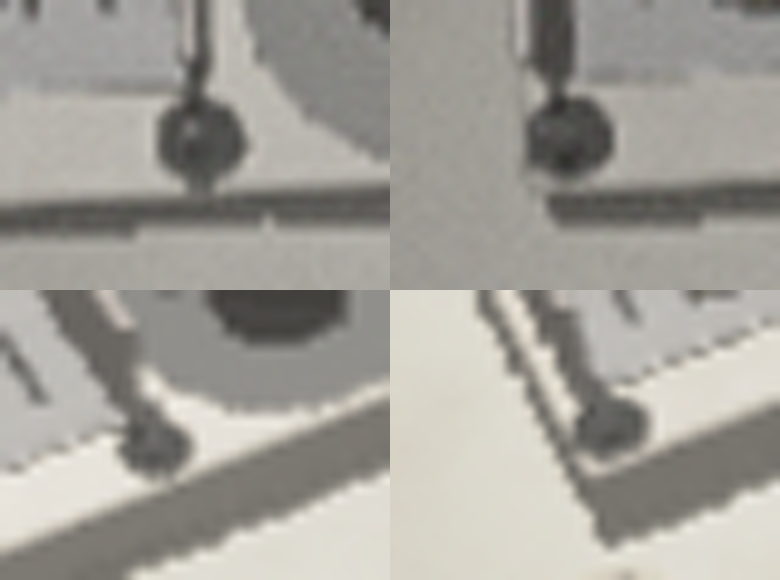

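Pin collars are at top (280.3,184.1)/(193.1,188.9) and scene (290.5,211)/(222.4,238.5). Pins and knuckles agree within about 1 mm, so I'll lower with force monitoring.

Run:
```python
from h import *
t=GP+np.array([.0002,-.0003])
for z in np.arange(.105,.0685,-.005):
    at(t,max(z,.0705),YAW,.04);st()
    if manip.current_force()[2]>6: print("contact");break
```

```text
t55.0 [0.5647 0.0702 0.1046] gap0.0121 F [ 0.2 -0.8 -1.4] q [ 0.61  0.76 -1.08  1.84  0.78  1.04 -0.73]
t55.3 [0.5648 0.0703 0.0997] gap0.0116 F [-0.   0.3 -2.2] q [ 0.6   0.76 -1.07  1.84  0.79  1.03 -0.73]
t55.6 [0.5647 0.0702 0.0946] gap0.0118 F [-0.6  0.1 -2.9] q [ 0.6   0.77 -1.07  1.85  0.79  1.03 -0.74]
t55.9 [0.5648 0.0702 0.0897] gap0.0118 F [ 0.  -0.5 -1.5] q [ 0.59  0.78 -1.06  1.85  0.8   1.02 -0.74]
t56.1 [0.5647 0.0702 0.0846] gap0.0121 F [-0.6 -0.4 -2.5] q [ 0.59  0.78 -1.05  1.85  0.81  1.01 -0.75]
t56.4 [0.5647 0.0702 0.0797] gap0.0114 F [-0.4 -0.1 -1.3] q [ 0.59  0.79 -1.05  1.85  0.81  1.   -0.75]
t56.7 [0.5648 0.0702 0.0747] gap0.0117 F [ 0.1  0.4 -2.1] q [ 0.58  0.79 -1.04  1.86  0.82  1.   -0.76]
t57.0 [0.5648 0.0703 0.0703] gap0.0115 F [-0.4 -0.1 -2.3] q [ 0.58  0.8  -1.04  1.86  0.83  0.99 -0.76]
```

Run:
```python
from h import *
at(GP,.0695,YAW,.03);st()
effector.open_jaws();st();at(GP,.18,YAW,.1)
go([.45,-.35],.3,YAW);T=shot("top","t7")
go([.45,.25],.3,YAW);S=shot("scene","s7");st()
cv2.imwrite("pics/v7.png",np.vstack([cv2.resize(T[115:275,170:390],(660,300)),cv2.resize(S[165:265,190:410],(660,300),interpolation=2)]))
```

```text
t57.2 [0.565  0.0704 0.0699] gap0.0117 F [-1.6 -0.8  4.4] q [ 0.58  0.8  -1.03  1.86  0.83  0.99 -0.76]
t58.5 [0.5648 0.0706 0.0695] gap0.0919 F [-0.2  0.5  0.5] q [ 0.58  0.8  -1.03  1.86  0.83  0.99 -0.76]
t63.7 [0.4508 0.2489 0.2998] gap0.0919 F [-0.4 -0.4  0.2] q [ 0.48  0.43 -1.32  1.78  0.44  1.27 -0.89]
```

View pics/v7.png

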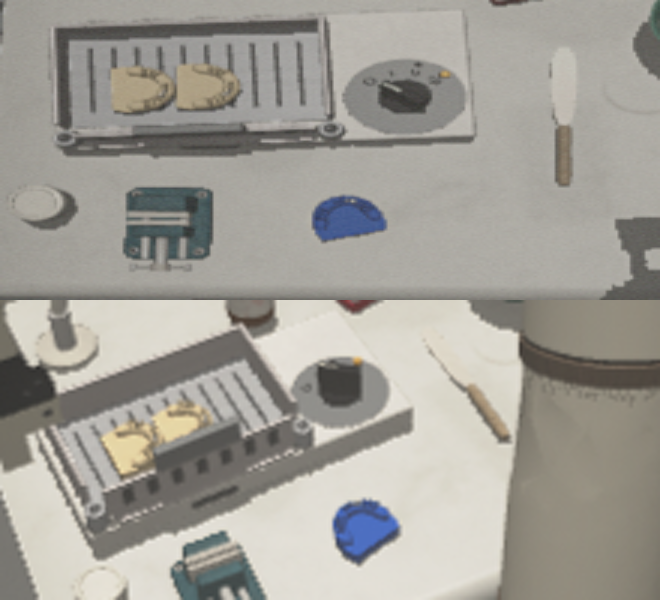

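The gate sits on both pins, its knuckles over the collars at top crop (66,138) and (331,130). The right cast has been knocked against the left one, so I'll check closer that both stand flat.

Run:
```python
from h import *
T=cv2.imread("pics/t7.png");S=cv2.imread("pics/s7.png");T4=cv2.imread("pics/t4.png")
for n,im in(("t4",T4),("t7",T)):
    h=cv2.cvtColor(im,cv2.COLOR_BGR2HSV);m=cv2.inRange(h,(12,50,80),(32,255,255))
    for c,s,l in blobs(im,m,(195,125,275,185),100):
        P=onz("top",c,.045)[:2]-PC; print(n,np.round(c,1),s,"plate xy",np.round([P@ex,P@ey],3))
cv2.imwrite("pics/v8.png",np.vstack([cv2.resize(T[125:195,185:285],(700,300),interpolation=2),cv2.resize(S[190:250,195:315],(700,300),interpolation=2)]))
```

```text
t4 [250.7 160.4] [242 149  21  24 412] plate xy [-0.017 -0.042]
t4 [216.1 162. ] [207 150  21  25 413] plate xy [-0.017  0.047]
t7 [226.9 161.4] [207 149  43  26 826] plate xy [-0.017  0.019]
```

View pics/v8.png

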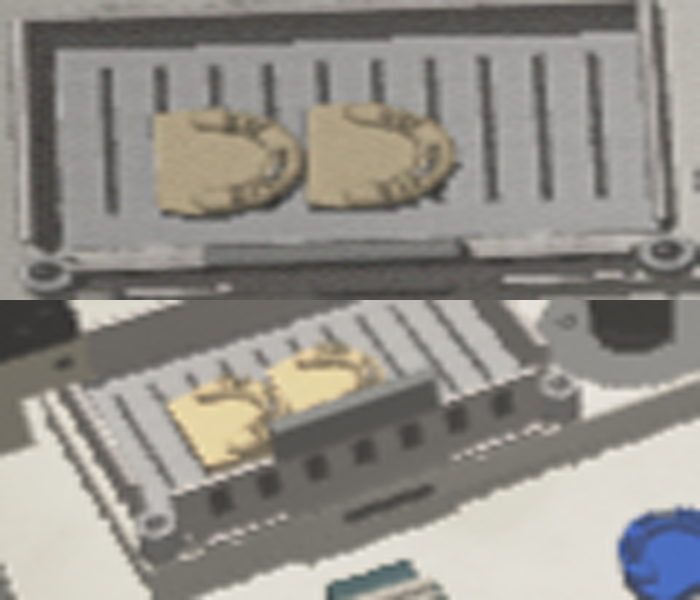

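The top and scene crops show both casts flat, each at its original outline area, with a pin visible in each knuckle bore. Now the selector to three strokes.

Run:
```python
from h import *
y0=2.536
go(AX,.2,y0);st()
at(AX,.07,y0);at(AX,.044,y0,.05);st()
effector.close(15);st()
for k in range(1,13):
    go(AX,.044,y0-.15*k)
    if k%3==0: st(); print(manip.current_wrist_torque())
effector.open_jaws();st();at(AX,.2,y0-1.8);
go([.45,-.35],.3,YAW);T=shot("top","t9");st()
cv2.imwrite("pics/v9.png",np.hstack([cv2.resize(T[140:195,275:335],(400,366),interpolation=2),cv2.resize(T[115:200,180:290],(400,366),interpolation=2)]))
```

```text
t66.1 [ 0.619  -0.1025  0.2002] gap0.0919 F [ 0.3 -0.6 -0.7] q [ 0.97  1.03 -1.52  1.62  1.03  1.5   1.92]
t67.8 [ 0.619  -0.1029  0.0439] gap0.0920 F [ 0.4 -0.1 -0.1] q [ 0.94  1.19 -1.36  1.71  1.21  1.32  1.85]
t69.0 [ 0.6192 -0.1032  0.044 ] gap0.0120 F [ 1.  -0.8 -1.2] q [ 0.94  1.19 -1.36  1.71  1.21  1.32  1.85]
t69.8 [ 0.6187 -0.1026  0.044 ] gap0.0117 F [-1.2  1.8  0.5] q [ 0.93  1.15 -1.31  1.71  1.17  1.28  1.42]
[ 0.45434445  0.22944879 -0.03740486]
t70.6 [ 0.6185 -0.1018  0.044 ] gap0.0118 F [-2.3  4.4  1.9] q [ 0.91  1.11 -1.27  1.71  1.13  1.24  0.99]
[1.06809605 0.58038823 0.02409942]
t71.4 [ 0.6186 -0.1009  0.044 ] gap0.0116 F [-2.1  5.1  0.1] q [ 0.89  1.06 -1.22  1.71  1.08  1.19  0.56]
[1.36381202 0.37776121 0.05491164]
t72.2 [ 0.6191 -0.1002  0.044 ] gap0.0120 F [-1.   6.5 -0.6] q [ 0.87  1.02 -1.16  1.72  1.03  1.14  0.14]
[1.5774687  0.0590073  0.00798764]
t73.5 [ 0.619 -0.103  0.044] gap0.0917 F [ 0.6 -0.9 -0.6] q [ 0.87  1.02 -1.16  1.71  1.03  1.14  0.13]
t75.9 [ 0.4508 -0.3484  0.2997] gap0.0916 F [ 0.8 -0.  -0.1] q [ 1.56  0.65 -1.41  1.65  0.65  1.41  0.14]
```

View pics/v9.png

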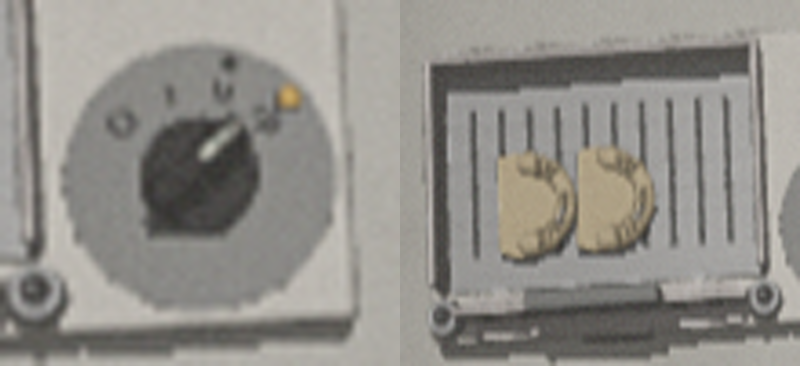

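The pointer aims at the three-stroke mark beside the peg, and the gate and casts are in place. Handing in.

```bash
python3 -c "
from bench import manip
print(manip.hand_in())"
```

```text
the job is handed in; nothing more can be done
None
```

I handed the job in at about 76 s of robot time; no verdict came back, but the last pictures show the selector at three strokes beside the peg, the spatula flat on the bench, both casts upright on the plate (one knocked sideways mid-run but still inside the limits), and the gate down over both pins.

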